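# Switch on the lamp test supply under its guard

### The job

Switch on the test supply box that has the guarded switch: with a fingertip, lift the black guard by its front lip and swing it back until it stands fully open by itself, flip the toggle beneath it all the way over towards the hinge, then push the guard forward again so that it drops fully shut over the toggle. Use only gentle pushes: do not shove or lift the box, and leave the other box and all the loose things as they are.

Things in the scene. Friction and masses are not known exactly. Their poses are not given: they have to be found in the camera images.
- test_box: test supply box with the guarded switch: grey metal box 160 (x) x 180 (y) x 60 (z) mm, 4 to 6 kg, loose on rubber feet. Origin: centre of its underside; x runs from its front (robot side) to its back, y to its left, z up. On top of its front half stands the black guard, 64 wide, over a toggle; near the back corners a pilot lamp and a fuse holder (12 high, at x +50, y +-62). The other box has no guard
- guard_hinge (a point): centre of the guard's hinge line, fixed on the test box at x 0, y 0, z 68 mm in the box's frame; the line runs along the box's y. The shut guard is an upside-down open box reaching 80 mm from here to the front, its top 42 mm above this line (50 above the box top). Hinge lugs (10 wide in y, 16 in x and z) stand at y -41 and +41
- guard_lip (a point): middle of the guard's finger lip, moves with it: a level plate 56 wide (y), 4 thick, sticking out 25 mm ahead of the guard's front wall and the box's front face (both 80 mm ahead of the hinge line), free air below it down to the table. Shut, this point is 92 mm ahead of and 20 mm above the hinge line, 88 mm above the table; the lip's underside is 2 mm lower
- guard (a joint): angle of the guard: 0 shut, grows as the lip goes up and back, 1.6 is the stop, open and upright. 42 to 84 g, easy hinge. Past about 1.0 it tips and stays open by its weight; below 0.9 it drops shut by itself. Open, its outer top face is upright, faces the back 42 mm behind the hinge line and reaches 80 mm above it; the lip then points up to 105 mm above it; all ahead of the hinge is clear
- toggle (a joint): angle of the toggle under the guard: 0 leans 0.45 rad to the box's front (off), 0.9 leans 0.45 rad to the back, towards the hinge (on), with stops at both ends; it starts near 0. Stays where it is left (about 2 N at the tip moves it). Pivot at x -48, y 0, z 62 mm in the box's frame; a plain steel bat 38 mm long, 11 mm thick at its end
- toggle_tip (a point): centre of the round end of the toggle under the guard, 32 mm from its pivot, moves with the toggle
- spare_box: the other supply box, same housing and size, with no guard: a bare toggle and a black knob on top; to be left alone. Origin at the centre of its underside
- spare_toggle (a joint): angle of the bare toggle on the other box: 0 (front) to 0.9 (back); to be left alone
- glue_bottle: loose white glue bottle, diameter 32, 85 tall, standing between the two boxes; origin at the centre of its underside; to be left alone
- screwdriver: loose screwdriver, 170 long, black handle, lying in front of the boxes; origin below its middle; to be left alone
- lens_ring: loose aluminium ring, outer diameter 60, 12 high, lying in front; origin at the centre of its underside; to be left alone
- glue_cup: loose yellow open cup, mouth diameter 60, 45 tall, behind the boxes; origin at the centre of its underside; to be left alone
- heat_sink: loose finned aluminium block 70 x 50 x 28, to the left; origin at the centre of its underside; to be left alone
- yoke_knob: loose black stepped knob, diameter 36, 28 tall, to the right; origin at the centre of its underside; to be left alone

How it is judged:
On the way, in this order (a step that is already met when the one before it is completed fails the run):
1. the guard stands open (over 1.3 rad) while the toggle is still off (value of joint guard above 1.3 rad and value of joint toggle below 0.3 rad), for 0.2 s.
2. the toggle is flipped over (over 0.75 rad) with the guard open (value of joint toggle above 0.75 rad and value of joint guard above 1 rad), for 0.2 s.
3. the guard has dropped shut over the switched-on toggle (value of joint guard below 0.06 rad and value of joint toggle above 0.75 rad), for 0.2 s.
At the end, for the whole second after the job is handed in: The guard is shut (under 0.06 rad) and at rest, the toggle is on (over 0.75 of 0.9 rad), both boxes stand within 20 mm of where they were, the test box level, the other box's toggle is still off and every loose thing is within 30 mm of its start (all of step 3 and velocity of joint guard between -0.1 and 0.1 rad/s and angle between test_box's own z axis and vertical below 0.05 rad and not (distance of test_box from where it was at the start of the episode above 0.02 m) and not (distance of spare_box from where it was at the start of the episode above 0.02 m) and value of joint spare_toggle below 0.3 rad and not (distance of glue_bottle from where it was at the start of the episode above 0.03 m) and not (distance of screwdriver from where it was at the start of the episode above 0.03 m) and not (distance of lens_ring from where it was at the start of the episode above 0.03 m) and not (distance of glue_cup from where it was at the start of the episode above 0.03 m) and not (distance of heat_sink from where it was at the start of the episode above 0.03 m) and not (distance of yoke_knob from where it was at the start of the episode above 0.03 m)); the robot touches nothing.
It fails at once if the test box is shoved or lifted by more than 20 mm (distance of test_box from where it was at the start of the episode above 0.02 m).
It fails at once if the other box is moved by more than 20 mm or its toggle flipped (distance of spare_box from where it was at the start of the episode above 0.02 m or value of joint spare_toggle above 0.3 rad).
It fails at once if a loose thing is knocked, lifted or carried by more than 30 mm (distance of any of glue_bottle, screwdriver, lens_ring, glue_cup, heat_sink, yoke_knob from where it was at the start of the episode above 0.03 m).
It fails at once if the guard or the toggle is forced or squeezed with more than 40 N (contact force between the fingers and guard above 40 N or contact force between the fingers and toggle above 40 N).
It also fails if it takes over 61 s, if anything falls off the work surface, if the arm or the gripper's body presses on something with over 40 N, if the wrist force passes 120 N, or if a joint passes its speed limit or range.

### The arm

A 6-joint arm with a two-finger parallel gripper is mounted at the origin on the work surface. World frame = base frame: x ahead of the robot, y to its left, z up, the work surface at z = 0. Lengths are in m, angles in rad, forces in N, time in s.
With the tool pointing down it reaches from about 0.25 to 0.725 m from the base axis. Payload 4 kg.
Tool frame: the origin (TCP) lies on the centre line of the jaws, within the pads' length; the fingertips stand 17 mm ahead of it and the grasp point (between the pads) lies 2 mm behind it; z points along the fingers, y is the line along which they close (so a half turn about z gives the same grasp; the last joint's range is limited). The gripper opens to 85 mm and grips with 20 to 120 N. Pads are 22 mm wide; open, the fingers measure 114 mm over their backs; the gripper's body (76 mm by 85 mm) begins 54 mm behind the grasp point. The pads swing forward as they close: fully open they stand 13 mm farther back than shut.
Start: joints at [-1.211, 0.241, 0.005, 1.335, 0, 1.571], TCP at [0.176, -0.468, 0.224] pointing down, gripper open.
Joint ranges: [-2.72, 2.72], [-1.05, 1.87], [-1.09, 1.28], [-1.99, 2.15], [-1.42, 1.44], [-3.14, 3.14]. Speed limits (rad/s): [2.79, 2.79, 3.14, 3.14, 3.14, 3.14].

### API

Orientations are given as a unit quaternion [x, y, z, w].
In Python, from workcell import bot, camera, get_calibration gives the robot as it stands.
- The arm moves only by the tool apply_moves, never from a script. Its argument "steps" is a list of rows, each a list of 3 entries, a list of its own where there are three numbers: the shift along the tool's x, y, z as a fraction of full scale, then the turn, a rotation vector about the tool's x, y, z as a fraction of full scale, then the opening, from 0 (shut) to 1 (fully open). A call has exactly 8 rows; each row shifts and turns the commanded pose from where the row before left it, along the tool's axes as they then stand; what a row does not reach is not made up. Full scale, the value 1, is 20 cm for a shift and pi rad for a turn. A row lasts 1/12 s, in which the tool goes at most 41.7 mm and 7.16 degrees, less where a joint would pass 70% of its speed; a pose out of reach is approached as far as the arm can. A call with a number of a shift or a turn outside -1 to 1 is refused whole. A call with a gripper value outside its range is refused whole. The fingers move at their own pace and stop on an object; the grip force is fixed at half the most. Time passes only in rows, so rows that do not move let the fingers close, or fill a call up. It gives the time, the measured TCP pose, the force, the opening and the grip force at its end, in the units of the state.
- bot.get_obs(): the state, without advancing time (a new reading comes with each control period).
- camera(name): name is "scene" or "side" or "wrist"; returns (picture, depth): 384x512x3 uint8, red, green, blue; 384x512 float32, m along the optical axis (not along the pixel's ray), 0 where there is no reading.
- get_calibration(name): a dict with "fov_y" (degrees; the focal length in pixels is half the picture's height over the tangent of half this angle, whatever the lens; pixels are square), "cx", "cy" (the principal point, pixels), "rvec" (rotation vector, rad) and "tvec" (3), from world to camera coordinates, as OpenCV has them. Camera axes: x right, y down, z forward; pixel columns grow to the right and rows downward; lengths in m; the calibration is good to about 2 mm. The wrist camera is an equidistant fisheye: a pixel r from the principal point sees the ray r / f radians off the axis. A picture is of the moment at which its call begins: read the wrist's pose just before it. get_calibration takes no time and is no camera call; for the wrist camera it gives the pose at the moment of the call.
- bot.job_done(): hands the job in; it is judged then, once.
The state is a dict: "clock": time; "joint_pos": joint angles; "joint_vel": joint speeds; "tau": joint torques, N m; "eef_pos": TCP position; "tool_rot": TCP orientation; "ft_force": force on the tool from outside, world axes, zero at the start; "ft_torque": the same for the moment, N m; "grip_width": finger opening in m; "grasp_force": force on a finger pad.
Only numpy, scipy, OpenCV 4.12 (cv2) and the standard library are available. Lean on these libraries where they do the work, as an engineer would, in place of code of your own. Each camera call takes 0.05 s, during which the arm holds its last target. There are 200 camera calls.

## Working session

There is one attempt and no reset: what is moved stays moved. The work goes in short steps, Python scripts to look and compute and a tool call to move; the robot and the scene stay as the last step left them, time stands still between calls to the robot, and variables do not carry over. Pictures are saved under pics/ and viewed, at most 10 in all, crops included, and the job is handed in when it is done.

Besides the shell and the picture viewer there is one more tool, called as name([rows], argument=value, ...), one row to a line, values as JSON. apply_moves: Moves the arm, as the interface text tells. Its arguments: {"type":"object","properties":{"steps":{"type":"array"}},"required":["steps"]}

```bash
mkdir -p pics; ls; cat > h.py <<'E'
import numpy as np, cv2
from workcell import bot, camera, get_calibration
def cal(n):
    c=get_calibration(n); R=cv2.Rodrigues(np.array(c["rvec"],float))[0]; t=np.array(c["tvec"],float).ravel()
    f=192/np.tan(np.radians(c["fov_y"])/2); return R,t,f,c["cx"],c["cy"]
def cloud(n,d):
    R,t,f,cx,cy=cal(n); v,u=np.mgrid[0:d.shape[0],0:d.shape[1]]
    P=np.stack([(u-cx)/f*d,(v-cy)/f*d,d],-1); return (P-t)@R
def save(p,im): cv2.imwrite(p,im[:,:,::-1])
E
python3 - <<'E'
from h import *
o=bot.get_obs(); print({k:np.round(v,3) for k,v in o.items()})
for n in("scene","side"):
    im,d=camera(n); save(f"pics/{n}0.png",im); np.savez(f"{n}0.npz",im=im,d=d)
    R,t,f,cx,cy=cal(n); print(n,-R.T@t,R[2],f,cx,cy)
E
```

```text
pics
{'clock': np.float64(0.0), 'joint_pos': array([-1.211,  0.241,  0.004,  1.335, -0.   ,  1.571]), 'joint_vel': array([ 0.002, -0.   ,  0.001, -0.   , -0.001,  0.001]), 'tau': array([-2.0000e-03, -3.7231e+01,  2.5241e+01,  1.7000e-02, -0.0000e+00,
       -0.0000e+00]), 'eef_pos': array([ 0.176, -0.467,  0.223]), 'tool_rot': array([ 0.984,  0.179, -0.   , -0.001]), 'ft_force': array([-0.232, -0.165, -0.359]), 'ft_torque': array([0.033, 0.012, 0.044]), 'grasp_force': np.float64(0.0), 'grip_width': np.float64(0.085)}
scene [ 0.88415642 -0.58723293  1.14931508] [-0.23412791  0.47720648 -0.84702898] 487.367697133042 243.00662158604763 185.22721320909812
side [0.29908726 0.60817695 0.84711553] [ 0.270349   -0.60518264 -0.74877593] 365.688772623969 255.19576501146352 195.7528876939312
```

View pics/scene0.png

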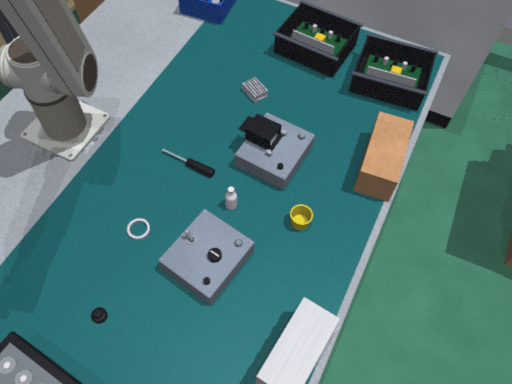

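View pics/side0.png

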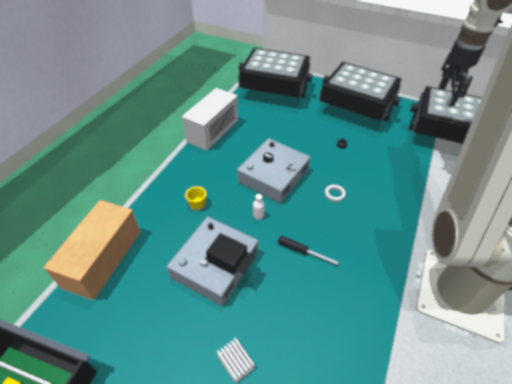

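The scene view shows the test box at about (275,150) with the guard at (262,130). In the side view the box is at (213,258) and the guard at (230,253). The spare box, bottle, screwdriver and heat sink all stand clear of it. Next I'll measure the box pose from the depth.

```bash
python3 - <<'E'
from h import *
for n,(u0,u1,v0,v1) in {"scene":(225,325,105,195),"side":(160,265,210,310)}.items():
    z=np.load(n+"0.npz"); im,d=z["im"],z["d"]; P=cloud(n,d)[v0:v1,u0:u1].reshape(-1,3); C=im[v0:v1,u0:u1].reshape(-1,3).astype(int); ok=d[v0:v1,u0:u1].ravel()>0
    zz=P[:,2]; print(n,"table z",np.median(zz[(zz<.02)&ok]))
    dark=C.max(1)<60; g=ok&dark&(zz>.095)&(zz<.13)
    t=ok&(zz>.05)&(zz<.072)&(C.max(1)>=85)
    for nm,m in(("top",t),("guard",g)):
        Q=P[m]; (c,s,a)=cv2.minAreaRect((Q[:,:2]*1000).astype(np.float32)); print(nm,m.sum(),"z",np.percentile(Q[:,2],[5,50,95]).round(4),"rect",np.round(c,1),np.round(s,1),round(a,2))
        print(" corners",cv2.boxPoints((c,s,a)).round(0).tolist())
E
```

```text
scene table z -0.0010153190501855178
top 2219 z [0.0541 0.0582 0.0634] rect [597.5 130.7] [301.5 159.6] 86.03
 corners [[507.0, -14.0], [667.0, -25.0], [688.0, 276.0], [528.0, 287.0]]
guard 569 z [0.1011 0.1078 0.1114] rect [559.9 191.4] [67.1 79.7] 87.26
 corners [[518.0, 160.0], [598.0, 156.0], [601.0, 223.0], [522.0, 227.0]]
side table z 0.0014989737068045544
top 2757 z [0.0572 0.0604 0.0632] rect [598.1 190.4] [181.9 160.2] 86.0
 corners [[512.0, 105.0], [672.0, 94.0], [684.0, 276.0], [525.0, 287.0]]
guard 664 z [0.1001 0.1101 0.1124] rect [554.1 197.9] [58.4 72.9] 85.22
 corners [[515.0, 172.0], [588.0, 166.0], [593.0, 224.0], [520.0, 230.0]]
```

```bash
cat >> h.py <<'E'
from scipy.spatial.transform import Rotation as Ro
YAW=np.radians(-4.0); O=np.array([.598,.1905,0]); B=Ro.from_euler("z",YAW)
def Rt(tilt,yaw=YAW):  # tool down, x along yaw, tilted forward (deg)
    return Ro.from_euler("z",yaw)*Ro.from_euler("x",np.pi)*Ro.from_euler("y",np.radians(tilt))
def box(p): return O+B.apply(np.array(p)/1000)
def pos():
    o=bot.get_obs(); p=o["eef_pos"]; R=Ro.from_quat(o["tool_rot"]); return o,p,R
def status():
    o,p,R=pos(); z=R.as_matrix()[:,2]; b=B.inv().apply(p-O)*1000
    print("t",round(o["clock"],2),"tcp box mm",b.round(1),"tilt z",B.inv().apply(z).round(3),"F",np.round(o["ft_force"],1),"q",np.round(o["joint_pos"],2))
def delta(bp,tilt=None):  # total shift in current tool axes (fractions) and turn
    o,p,R=pos(); s=R.inv().apply(box(bp)-p)/.2
    print("shift",s.round(3),"turn",((R.inv()*Rt(tilt)).as_rotvec()/np.pi).round(3) if tilt is not None else "")
E
python3 - <<'E'
from h import *
status(); delta([-190,0,230],0)
for n,(u0,u1,v0,v1) in {"scene":(160,220,145,180),"side":(270,345,230,270)}.items():
    z=np.load(n+"0.npz"); P=cloud(n,z["d"])[v0:v1,u0:u1].reshape(-1,3); Q=P[(P[:,2]>.012)&(P[:,2]<.05)]; print("driver",Q.min(0).round(3),Q.max(0).round(3))
E
```

```text
t 0.1 tcp box mm [-375.3 -685.8  223.1] tilt z [-0.001  0.002 -1.   ] F [ 0.6 -0.3 -0.7] q [-1.21  0.24  0.    1.34 -0.    1.57]
shift [ 2.27  -2.732 -0.029] turn [-0.001  0.     0.137]
driver [0.312 0.036 0.012] [0.48  0.065 0.029]
driver [0.305 0.04  0.012] [0.475 0.066 0.029]
```

apply_moves([
  [[0.09,-0.11,0],[0,0,0],0],
  [[0.095,-0.115,0],[0,0,0],0],
  [[0.095,-0.115,0],[0,0,0],0],
  [[0.095,-0.115,0],[0,0,0],0],
  [[0.095,-0.115,0],[0,0,0],0],
  [[0.095,-0.115,0],[0,0,0],0],
  [[0.095,-0.115,0],[0,0,0],0],
  [[0.095,-0.115,0],[0,0,0],0],
])

```text
clock: 0.77
eef_pos: [0.2528, -0.242, 0.2236]
tool_rot: [0.984, 0.179, -0.0, -0.0]
ft_force: [0.4, -0.1, 0.6]
grip_width: -0.0
grasp_force: 0.0
```

apply_moves([
  [[0.095,-0.115,0],[0,0,0],0],
  [[0.095,-0.115,0],[0,0,0],0],
  [[0.095,-0.115,0],[0,0,0],0],
  [[0.095,-0.115,0],[0,0,0],0],
  [[0.095,-0.115,0],[0,0,0],0],
  [[0.095,-0.115,0],[0,0,0],0],
  [[0.095,-0.115,0],[0,0,0],0],
  [[0.095,-0.115,0],[0,0,0],0],
])

```text
clock: 1.43
eef_pos: [0.3303, -0.0163, 0.2238]
tool_rot: [0.984, 0.179, -0.0, 0.0]
ft_force: [0.7, -0.6, -0.7]
grip_width: 0.0001
grasp_force: 0.0
```

apply_moves([
  [[0.095,-0.115,0],[0,0,0],0],
  [[0.095,-0.115,0],[0,0,0],0],
  [[0.095,-0.115,0],[0,0,0],0],
  [[0.095,-0.115,0],[0,0,0],0],
  [[0.09,-0.11,0],[0,0,0.0345],0],
  [[0.09,-0.11,0],[0,0,0.0345],0],
  [[0.09,-0.11,0],[0,0,0.0345],0],
  [[0.09,-0.11,0],[0,0,0.0345],0],
])

```text
clock: 2.1
eef_pos: [0.4381, 0.0696, 0.2262]
tool_rot: [0.998, 0.042, -0.011, -0.053]
ft_force: [0.5, 0.4, -0.0]
grip_width: 0.0001
grasp_force: 0.0
```

```bash
python3 -c "
from h import *
status(); delta([-160,0,150],50)"
```

```text
t 2.1 tcp box mm [-151.  -131.7  226.2] tilt z [-0.033  0.102 -0.994] F [ 0.5  0.4 -0. ] q [ 0.08  0.14 -0.12  1.33  0.11  3.14]
shift [ 0.063 -0.614  0.448] turn [-0.052  0.285  0.031]
```

apply_moves([
  [[0,0,0],[0,0,-0.039],0],
  [[0,0,0],[0,0,-0.039],0],
  [[0,0,0],[0,0,-0.039],0],
  [[0,0,0],[0,0,-0.039],0],
  [[0,0,0],[0,0,-0.039],0],
  [[0,0,0],[0,0,-0.039],0],
  [[0,0,0],[0,0,-0.039],0],
  [[0,0,0],[0,0,-0.039],0],
])

```text
clock: 2.77
eef_pos: [0.4373, 0.0689, 0.2262]
tool_rot: [0.859, 0.509, 0.015, -0.051]
ft_force: [-0.2, -0.8, 0.6]
grip_width: -0.0
grasp_force: 0.0
```

apply_moves([
  [[0,0,0],[0,0,-0.039],0],
  [[0,0,0],[0,0,-0.039],0],
  [[0,0,0],[0,0,-0.039],0],
  [[0,0,0],[0,0,-0.039],0],
  [[0,0,0],[0,0,-0.039],0],
  [[0,0,0],[0,0,-0.039],0],
  [[0,0,0],[0,0,-0.039],0],
  [[0,0,0],[0,0,-0.039],0],
])

```text
clock: 3.43
eef_pos: [0.4374, 0.0689, 0.2263]
tool_rot: [0.519, 0.853, 0.037, -0.038]
ft_force: [0.2, 0.1, 0.1]
grip_width: -0.0002
grasp_force: 0.0
```

```bash
sed -i 's/^    return Ro.from_euler("z",yaw)\*Ro.from_euler("x",np.pi)\*Ro.from_euler("y",np.radians(tilt))/    return Ro.from_euler("z",yaw+np.pi)*Ro.from_euler("x",np.pi)*Ro.from_euler("y",-np.radians(tilt))/' h.py; python3 -c "
from h import *
print(Rt(50).as_matrix().round(2)); status(); delta([-160,0,226],0)"
```

```text
[[-0.64  0.07  0.76]
 [ 0.04  1.   -0.05]
 [-0.77  0.   -0.64]]
t 3.43 tcp box mm [-151.8 -132.5  226.3] tilt z [-0.033  0.1   -0.994] F [0.2 0.1 0.1] q [ 0.08  0.14 -0.12  1.33  0.1   1.17]
shift [0.583 0.309 0.069] turn [ 0.024 -0.026 -0.325]
```

apply_moves([
  [[0,0,0],[0.003,-0.003,-0.038],0],
  [[0,0,0],[0.003,-0.003,-0.038],0],
  [[0,0,0],[0.003,-0.003,-0.038],0],
  [[0,0,0],[0.003,-0.003,-0.038],0],
  [[0,0,0],[0.003,-0.003,-0.038],0],
  [[0,0,0],[0.003,-0.003,-0.038],0],
  [[0,0,0],[0.003,-0.003,-0.038],0],
  [[0,0,0],[0.003,-0.003,-0.038],0],
])

```text
clock: 4.1
eef_pos: [0.4374, 0.069, 0.2262]
tool_rot: [0.068, 0.998, 0.0, -0.004]
ft_force: [-0.2, 0.2, 0.9]
grip_width: -0.0
grasp_force: 0.0
```

```bash
python3 -c "
from h import *
status(); delta([-170,0,200],50)"
```

```text
t 4.1 tcp box mm [-151.7 -132.5  226.2] tilt z [-0.009  0.    -1.   ] F [-0.2  0.2  0.9] q [ 0.15  0.13 -0.12  1.32  0.    0.29]
shift [0.134 0.655 0.132] turn [-0.009 -0.28  -0.02 ]
```

apply_moves([
  [[0.017,0.082,0],[0,0,-0.0025],0],
  [[0.017,0.082,0],[0,0,-0.0025],0],
  [[0.017,0.082,0],[0,0,-0.0025],0],
  [[0.017,0.082,0],[0,0,-0.0025],0],
  [[0.017,0.082,0],[0,0,-0.0025],0],
  [[0.017,0.082,0],[0,0,-0.0025],0],
  [[0.017,0.082,0],[0,0,-0.0025],0],
  [[0.017,0.082,0],[0,0,-0.0025],0],
])

```text
clock: 4.77
eef_pos: [0.4252, 0.2031, 0.2265]
tool_rot: [0.039, 0.999, 0.0, -0.004]
ft_force: [-0.2, 0.3, 0.5]
grip_width: 0.0001
grasp_force: 0.0
```

apply_moves([
  [[0,0,0],[0,-0.035,0],0],
  [[0,0,0],[0,-0.035,0],0],
  [[0,0,0],[0,-0.035,0],0],
  [[0,0,0],[0,-0.035,0],0],
  [[0,0,0],[0,-0.035,0],0],
  [[0,0,0],[0,-0.035,0],0],
  [[0,0,0],[0,-0.035,0],0],
  [[0,0,0],[0,-0.035,0],0],
])

```text
clock: 5.43
eef_pos: [0.4252, 0.2021, 0.2279]
tool_rot: [0.036, 0.905, -0.015, 0.425]
ft_force: [0.4, 0.1, -0.9]
grip_width: 0.0001
grasp_force: 0.0
```

```bash
python3 -c "
from h import *
status(); delta([-160,0,80],50)"
```

```text
t 5.43 tcp box mm [-173.2   -0.5  227.9] tilt z [ 0.769 -0.005 -0.639] F [ 0.4  0.1 -0.9] q [ 0.87 -0.2  -0.8   0.35 -0.67  0.73]
shift [0.527 0.001 0.523] turn [-0.002  0.002 -0.003]
```

apply_moves([
  [[0.071,0,0.069],[0,0,0],0],
  [[0.071,0,0.069],[0,0,0],0],
  [[0.071,0,0.069],[0,0,0],0],
  [[0.071,0,0.069],[0,0,0],0],
  [[0.071,0,0.069],[0,0,0],0],
  [[0.071,0,0.069],[0,0,0],0],
  [[0.071,0,0.069],[0,0,0],0],
  [[0.071,0,0.069],[0,0,0],0],
])

```text
clock: 6.1
eef_pos: [0.4369, 0.2015, 0.0682]
tool_rot: [0.036, 0.906, -0.016, 0.422]
ft_force: [0.7, 0.7, -0.0]
grip_width: 0.0001
grasp_force: 0.0
```

```bash
python3 -c "
from h import *
status(); delta([-140,0,64],50)
im,d=camera('side'); save('pics/side1.png',cv2.resize(im[150:330,120:360],None,fx=3,fy=3))"
```

```text
t 6.1 tcp box mm [-161.5   -0.2   68.2] tilt z [ 0.765 -0.006 -0.644] F [ 0.7  0.7 -0. ] q [ 0.83  0.23 -1.04 -0.32 -0.65  0.69]
shift [-0.053  0.002  0.096] turn [-0.002 -0.    -0.002]
```

View pics/side1.png

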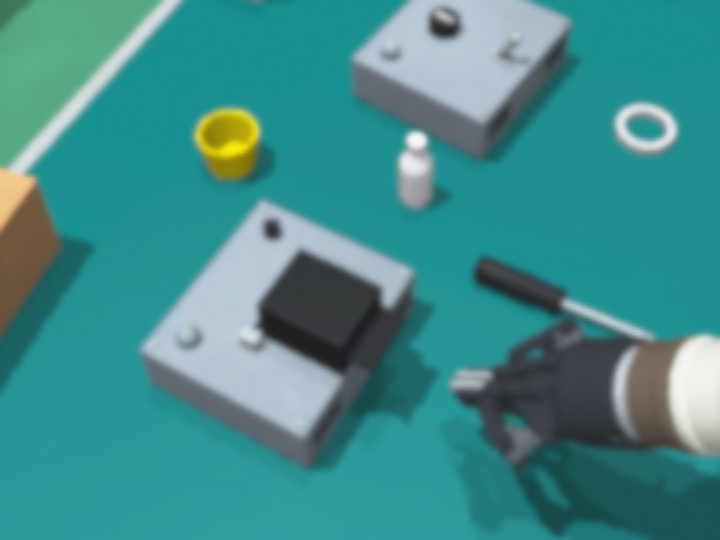

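The view shows the closed fingertips at about (455,380) in the crop, in front of and below the lip edge at about (375,340). The screwdriver handle is clear at (520,285). I'll slide in under the lip.

apply_moves([
  [[-0.021,0,0.027],[0,0,0],0],
  [[-0.021,0,0.027],[0,0,0],0],
  [[-0.021,0,0.027],[0,0,0],0],
  [[-0.021,0,0.027],[0,0,0],0],
  [[-0.021,0,0.027],[0,0,0],0],
  [[-0.021,0,0.027],[0,0,0],0],
  [[-0.021,0,0.027],[0,0,0],0],
  [[0,0,0],[0,0,0],0],
])

```text
clock: 6.82
eef_pos: [0.4865, 0.198, 0.0681]
tool_rot: [0.037, 0.905, -0.016, 0.423]
ft_force: [0.0, 0.0, 0.2]
grip_width: -0.0003
grasp_force: 0.0
```

```bash
python3 -c "
from h import *
status(); delta([-96,0,112],50)"
```

```text
t 6.82 tcp box mm [-111.8   -0.3   68.1] tilt z [ 0.767 -0.006 -0.642] F [0.  0.  0.2] q [ 0.72  0.28 -0.98 -0.38 -0.58  0.58]
shift [-0.219  0.003 -0.08 ] turn [-0.002  0.    -0.003]
```

apply_moves([
  [[-0.03,0,-0.006],[0,0,0],0],
  [[-0.03,0,-0.01],[0,0,0],0],
  [[-0.028,0,-0.012],[0,0,0],0],
  [[-0.028,0,-0.012],[0,0,0],0],
  [[-0.028,0,-0.012],[0,0,0],0],
  [[-0.028,0,-0.012],[0,0,0],0],
  [[-0.028,0,-0.012],[0,0,0],0],
  [[-0.028,0,-0.012],[0,0,0],0],
])

```text
clock: 7.48
eef_pos: [0.5007, 0.1966, 0.1142]
tool_rot: [0.036, 0.906, -0.016, 0.422]
ft_force: [-0.9, -0.7, 0.2]
grip_width: 0.0001
grasp_force: 0.0
```

```bash
python3 -c "
from h import *
status(); delta([-70,0,144],50)
im,d=camera('side'); save('pics/side2.png',cv2.resize(im[170:320,150:350],None,fx=3,fy=3))"
```

```text
t 7.48 tcp box mm [-97.5  -0.7 114.2] tilt z [ 0.766 -0.006 -0.643] F [-0.9 -0.7  0.2] q [ 0.68  0.15 -0.91 -0.2  -0.56  0.55]
shift [-0.203  0.005  0.009] turn [-0.002 -0.    -0.002]
```

View pics/side2.png

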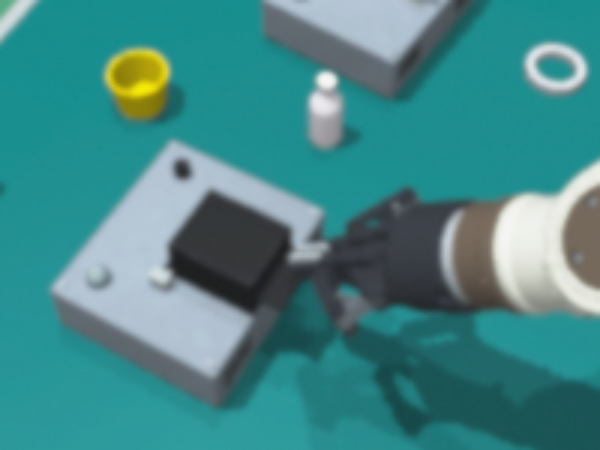

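The fingertips at (305,255) look level with the guard's front wall, so it isn't clear that the guard has risen. I'll check its tilt from the depth.

```bash
cat >> h.py <<'E'
def guard(n="side"):
    im,d=camera(n); P=B.inv().apply((cloud(n,d).reshape(-1,3)-O))*1000; C=im.reshape(-1,3).max(1); 
    m=(d.ravel()>0)&(C<62)&(abs(P[:,1])<30)&(P[:,2]>66); Q=P[m]
    for a in range(-120,70,10):
        k=(Q[:,0]>=a)&(Q[:,0]<a+10)
        if k.sum()>4: print(a,k.sum(),np.percentile(Q[k,2],[5,50,95]).round(0))
E
python3 -c "
from h import *
guard(); print(); guard('scene')"
```

```text
-120 13 [124. 133. 139.]
-110 22 [ 89.  91. 122.]
-100 56 [89. 91. 93.]
-90 60 [88. 90. 97.]
-80 134 [ 89. 109. 112.]
-70 84 [108. 111. 112.]
-60 81 [109. 111. 112.]
-50 80 [109. 111. 112.]
-40 85 [108. 110. 112.]
-30 79 [108. 110. 112.]
-20 82 [109. 111. 113.]
-10 17 [102. 110. 112.]

-120 14 [125. 134. 142.]
-110 15 [ 84.  89. 135.]
-100 56 [84. 88. 92.]
-90 33 [84. 88. 91.]
-80 51 [ 95. 107. 112.]
-70 60 [104. 108. 112.]
-60 69 [ 98. 108. 112.]
-50 68 [ 90. 108. 111.]
-40 65 [ 94. 108. 111.]
-30 66 [103. 108. 111.]
-20 63 [105. 108. 112.]
-10 79 [ 70. 107. 111.]
0 55 [ 69.  72. 110.]
```

```bash
python3 -c "
from h import *
o,p,R=pos()
for n in ('side','scene'):
    im,d=camera(n); P=R.inv().apply(cloud(n,d).reshape(-1,3)-p)*1000; C=im.reshape(-1,3).astype(int)
    m=(abs(P[:,1])<40)&(abs(P[:,0])<25)&(P[:,2]>-40)&(P[:,2]<40)&(d.ravel()>0)
    print(n)
    for a in range(-40,40,6):
        k=m&(P[:,2]>=a)&(P[:,2]<a+6)
        if k.sum()>2: print(a,k.sum(),'x',np.percentile(P[k,0],[5,50,95]).round(0),'y',np.percentile(P[k,1],[5,50,95]).round(0),'bright',C[k].max(1).mean().round(0))
"
```

```text
side
-40 21 x [-12.  -9.  -4.] y [-7.  6. 13.] bright 129.0
-34 21 x [-13.  -8.   1.] y [-13.   6.  14.] bright 126.0
-28 22 x [-13.  -9.  -0.] y [-13.   6.  13.] bright 128.0
-22 20 x [-12.  -8.   3.] y [-7.  7. 13.] bright 120.0
-16 11 x [-13. -11.  -3.] y [-5.  5. 11.] bright 144.0
-10 3 x [-11. -10. -10.] y [-7.  4.  6.] bright 152.0
8 32 x [19. 22. 24.] y [-2. 12. 26.] bright 58.0
14 115 x [-12.  -7.  19.] y [-26.   6.  29.] bright 60.0
20 170 x [-17.  -3.  14.] y [-27.   7.  31.] bright 60.0
26 136 x [-23. -17.   9.] y [-26.   3.  32.] bright 57.0
32 67 x [-25. -22.  13.] y [-28.  17.  33.] bright 55.0
38 9 x [-25.  -9.  17.] y [ 1. 32. 33.] bright 42.0
scene
-40 24 x [-13.  -7.   6.] y [-14.  -7.  10.] bright 108.0
-34 22 x [-11.  -8.   6.] y [-13.  -7.  12.] bright 103.0
-28 25 x [-11.  -7.   6.] y [-14.  -5.  11.] bright 108.0
-22 22 x [-12.  -9.   3.] y [-14.  -5.   6.] bright 106.0
-16 20 x [-13.  -7.   5.] y [-12.  -7.  11.] bright 121.0
-10 14 x [-12.  -8.  10.] y [-8. -5.  4.] bright 122.0
8 4 x [20. 23. 24.] y [-21.  -2.  12.] bright 55.0
14 49 x [-11.  19.  24.] y [-25.   1.  25.] bright 47.0
20 101 x [-15.  -7.  19.] y [-28.  -2.  26.] bright 45.0
26 65 x [-21. -16.  11.] y [-31.  -2.  29.] bright 42.0
32 58 x [-24. -19.   1.] y [-31. -11.  29.] bright 42.0
38 15 x [-24. -22.   2.] y [-31. -11.  30.] bright 44.0
```

The finger actually ends about 4 mm behind the TCP, not 17 mm ahead of it. That means it passed in front of the lip and the guard was never lifted. I'll back out and retry with the measured tip.

apply_moves([
  [[0.028,0,-0.045],[0,0,0],0],
  [[0.028,0,-0.045],[0,0,0],0],
  [[0.028,0,-0.045],[0,0,0],0],
  [[0.028,0,-0.045],[0,0,0],0],
  [[0.057,0,0.056],[0,0,0],0],
  [[0.057,0,0.056],[0,0,0],0],
  [[0.057,0,0.056],[0,0,0],0],
  [[0.057,0,0.056],[0,0,0],0],
])

```text
clock: 8.4
eef_pos: [0.4629, 0.2002, 0.0557]
tool_rot: [0.035, 0.906, -0.016, 0.422]
ft_force: [-0.5, -0.0, -0.1]
grip_width: -0.0002
grasp_force: 0.0
```

```bash
python3 -c "
from h import *
o,p,R=pos()
status(); delta([-92,0,58],50)
for n in ('side','scene'):
    im,d=camera(n); P=R.inv().apply(cloud(n,d).reshape(-1,3)-p)*1000; W=cloud(n,d).reshape(-1,3)
    m=(abs(P[:,1])<16)&(abs(P[:,0])<16)&(P[:,2]>-40)&(P[:,2]<40)&(W[:,2]>.02)&(d.ravel()>0)
    print(n,np.histogram(P[m,2],range(-40,41,4))[0])
"
```

```text
t 8.4 tcp box mm [-135.5    0.2   55.7] tilt z [ 0.766 -0.005 -0.643] F [-0.5 -0.  -0.1] q [ 0.77  0.3  -1.02 -0.42 -0.61  0.63]
shift [-0.148  0.     0.159] turn [-0.002 -0.    -0.002]
side [15 10 15 16 13 14  9  2  0  0  0  0  0  0  0  0  0  0  0  0]
scene [15 12 14 13 17 13 13 12  9  2  0  0  0  0  0  0  0  0  0  0]
```

apply_moves([
  [[-0.0185,0,0.022],[0,0,0],0],
  [[-0.0185,0,0.022],[0,0,0],0],
  [[-0.0185,0,0.022],[0,0,0],0],
  [[-0.0185,0,0.022],[0,0,0],0],
  [[-0.0185,0,0.022],[0,0,0],0],
  [[-0.0185,0,0.022],[0,0,0],0],
  [[-0.0185,0,0.022],[0,0,0],0],
  [[-0.0185,0,0.022],[0,0,0],0],
])

```text
clock: 9.17
eef_pos: [0.5103, 0.1957, 0.0559]
tool_rot: [0.036, 0.906, -0.016, 0.422]
ft_force: [1.0, -0.0, -0.2]
grip_width: -0.0001
grasp_force: 0.0
```

```bash
python3 -c "
from h import *
status()"
```

```text
t 9.17 tcp box mm [-87.9  -0.9  55.9] tilt z [ 0.766 -0.007 -0.643] F [ 1.  -0.  -0.2] q [ 0.67  0.34 -0.95 -0.44 -0.55  0.54]
```

apply_moves([
  [[-0.025,0,-0.018],[0,0,0],0],
  [[-0.025,0,-0.016],[0,0,0],0],
  [[-0.025,0,-0.014],[0,0,0],0],
  [[-0.025,0,-0.014],[0,0,0],0],
  [[-0.025,0,-0.014],[0,0,0],0],
  [[-0.025,0,-0.012],[0,0,0],0],
  [[-0.025,0,-0.012],[0,0,0],0],
  [[-0.025,0,-0.012],[0,0,0],0],
])

```text
clock: 9.83
eef_pos: [0.5181, 0.1953, 0.1015]
tool_rot: [0.036, 0.906, -0.016, 0.422]
ft_force: [0.1, 0.6, -0.4]
grip_width: 0.0
grasp_force: 0.1
```

```bash
python3 -c "
from h import *
status(); guard()"
```

```text
t 9.83 tcp box mm [-80.   -0.8 101.5] tilt z [ 0.766 -0.006 -0.643] F [ 0.1  0.6 -0.4] q [ 0.65  0.21 -0.9  -0.26 -0.53  0.52]
-120 5 [139. 144. 149.]
-110 5 [120. 124. 128.]
-100 6 [114. 117. 123.]
-90 52 [124. 127. 129.]
-80 81 [ 99. 123. 126.]
-70 127 [116. 122. 132.]
-60 99 [131. 136. 139.]
-50 71 [130. 133. 135.]
-40 74 [125. 128. 131.]
-30 72 [122. 124. 127.]
-20 66 [118. 120. 122.]
-10 62 [114. 116. 118.]
0 59 [110. 113. 115.]
```

apply_moves([
  [[-0.0265,0,0.001],[0,0,0],0],
  [[-0.0265,0,0.001],[0,0,0],0],
  [[-0.0265,0,0.001],[0,0,0],0],
  [[-0.0265,0,0.001],[0,0,0],0],
  [[-0.0265,0,0.001],[0,0,0],0],
  [[-0.0265,0,0.001],[0,0,0],0],
  [[-0.0265,0,0.002],[0,0,0],0],
  [[-0.0265,0,0.002],[0,0,0],0],
])

```text
clock: 10.55
eef_pos: [0.5472, 0.1928, 0.1322]
tool_rot: [0.036, 0.906, -0.016, 0.422]
ft_force: [0.1, -0.0, -1.5]
grip_width: -0.0002
grasp_force: 0.1
```

apply_moves([
  [[-0.013,0,0.0055],[0,0,0],0],
  [[-0.013,0,0.0055],[0,0,0],0],
  [[-0.013,0,0.0055],[0,0,0],0],
  [[-0.013,0,0.0055],[0,0,0],0],
  [[-0.013,0,0.0055],[0,0,0],0],
  [[-0.013,0,0.0055],[0,0,0],0],
  [[-0.013,0,0.0055],[0,0,0],0],
  [[-0.013,0,0.0055],[0,0,0],0],
])

```text
clock: 11.22
eef_pos: [0.567, 0.1913, 0.1422]
tool_rot: [0.036, 0.906, -0.016, 0.422]
ft_force: [-0.4, -0.1, -0.6]
grip_width: -0.0002
grasp_force: 0.0
```

```bash
python3 -c "
from h import *
status(); guard()
im,d=camera('side'); save('pics/side3.png',cv2.resize(im[150:320,150:350],None,fx=3,fy=3))"
```

```text
t 11.22 tcp box mm [-30.9  -1.4 142.2] tilt z [ 0.765 -0.006 -0.644] F [-0.4 -0.1 -0.6] q [ 0.57  0.17 -0.77 -0.13 -0.48  0.45]
-110 10 [219. 225. 228.]
-100 31 [207. 215. 223.]
-90 36 [177. 204. 212.]
-80 38 [180. 187. 201.]
-70 5 [182. 183. 187.]
-50 16 [135. 152. 161.]
-40 85 [137. 142. 170.]
-30 58 [143. 148. 159.]
-20 116 [148. 152. 156.]
-10 66 [154. 157. 159.]
0 15 [133. 142. 150.]
10 6 [ 94. 130. 134.]
```

View pics/side3.png

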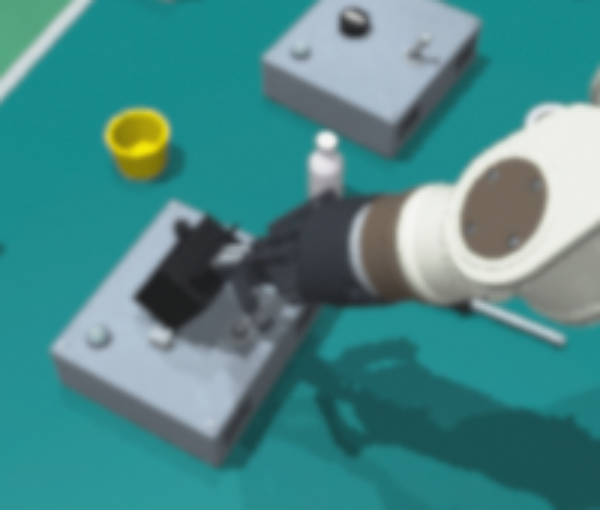

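The guard stands about 61° open, held by the fingertip at (225,260), and the box has not moved. I'll push on to the open stop.

apply_moves([
  [[-0.012,0,0.0105],[0,0,0],0],
  [[-0.012,0,0.0105],[0,0,0],0],
  [[-0.012,0,0.0105],[0,0,0],0],
  [[-0.012,0,0.0105],[0,0,0],0],
  [[-0.012,0,0.0105],[0,0,0],0],
  [[-0.012,0,0.0105],[0,0,0],0],
  [[-0.012,0,0.0105],[0,0,0],0],
  [[-0.012,0,0.0105],[0,0,0],0],
])

```text
clock: 11.98
eef_pos: [0.5934, 0.1894, 0.1478]
tool_rot: [0.037, 0.905, -0.016, 0.423]
ft_force: [-1.0, -1.1, 5.0]
grip_width: 0.0001
grasp_force: 2.8
```

apply_moves([
  [[0,0,0],[0,0,0],0],
  [[0,0,0],[0,0,0],0],
  [[0.01,0,-0.04],[0,0,0],0],
  [[0.02,0,-0.08],[0,0,0],0],
  [[0.02,0,-0.08],[0,0,0],0],
  [[0.02,0,-0.08],[0,0,0],0],
  [[0.02,0,-0.08],[0,0,0],0],
  [[0,0,0],[0,0,0],0],
])

```text
clock: 12.65
eef_pos: [0.5228, 0.1945, 0.1781]
tool_rot: [0.035, 0.906, -0.016, 0.421]
ft_force: [0.0, -0.4, -0.3]
grip_width: 0.0006
grasp_force: 0.0
```

```bash
python3 -c "
from h import *
status(); guard()
o,p,R=pos()
im,d=camera('side'); P=R.inv().apply(cloud('side',d).reshape(-1,3)-p)*1000
m=(abs(P[:,1])<16)&(abs(P[:,0])<16)&(P[:,2]>-40)&(P[:,2]<30)&(d.ravel()>0)
print(np.histogram(P[m,2],range(-40,31,4))[0])
save('pics/side4.png',cv2.resize(im[150:320,150:350],None,fx=3,fy=3))
delta([-130,0,150],20)"
```

```text
t 12.65 tcp box mm [-75.3  -1.2 178.1] tilt z [ 0.764 -0.005 -0.645] F [ 0.  -0.4 -0.3] q [ 0.64  0.03 -0.79  0.03 -0.53  0.51]
-120 36 [219. 224. 234.]
-110 6 [211. 220. 224.]
-100 11 [193. 201. 208.]
-10 71 [ 71.  74. 149.]
0 136 [ 74. 147. 150.]
10 102 [ 84. 148. 151.]
20 148 [146. 160. 173.]
30 31 [124. 147. 149.]
40 6 [145. 147. 148.]
[11 12 15 13 15 12  9  4  0  0  0  0  0  0  0  0  0]
shift [ 0.291  0.002 -0.125] turn [-0.001  0.166 -0.002]
```

View pics/side4.png

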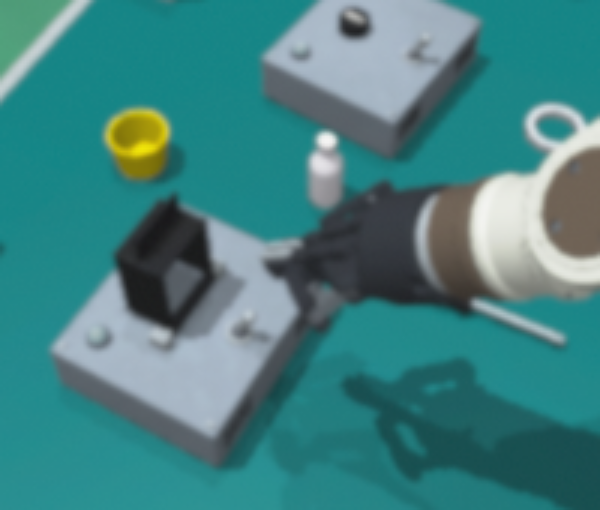

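The guard stands fully open at (165,260), and the toggle at (245,320) is still off and leaning forward. I'll reduce the tool tilt to 20° and come down in front of the toggle.

apply_moves([
  [[0.04,0,-0.04],[0,0.033,0],0],
  [[0.04,0,-0.01],[0,0.033,0],0],
  [[0.04,0,0],[0,0.033,0],0],
  [[0.02,0,0],[0,0.033,0],0],
  [[0.02,0,0],[0,0.033,0],0],
  [[0,0,0],[0,0,0],0],
  [[0,0,0],[0,0,0],0],
  [[0,0,0],[0,0,0],0],
])

```text
clock: 13.42
eef_pos: [0.4941, 0.1965, 0.1629]
tool_rot: [0.039, 0.983, -0.007, 0.178]
ft_force: [-0.7, -0.6, -1.4]
grip_width: 0.0
grasp_force: 0.0
```

```bash
python3 -c "
from h import *
status(); delta([-100,0,79],20)"
```

```text
t 13.42 tcp box mm [-104.    -1.3  162.9] tilt z [ 0.35  -0.004 -0.937] F [-0.7 -0.6 -1.4] q [ 0.49  0.12 -0.38  0.77 -0.19  0.54]
shift [0.128 0.007 0.4  ] turn [-0.001  0.003 -0.003]
```

apply_moves([
  [[0.016,0.001,0.05],[0,0,0],0],
  [[0.016,0.001,0.05],[0,0,0],0],
  [[0.016,0.001,0.05],[0,0,0],0],
  [[0.016,0.001,0.05],[0,0,0],0],
  [[0.016,0.001,0.05],[0,0,0],0],
  [[0.016,0.001,0.05],[0,0,0],0],
  [[0.016,0.001,0.05],[0,0,0],0],
  [[0.016,0,0.05],[0,0,0],0],
])

```text
clock: 14.08
eef_pos: [0.497, 0.1979, 0.0791]
tool_rot: [0.038, 0.983, -0.007, 0.178]
ft_force: [0.6, 0.2, 0.3]
grip_width: 0.0002
grasp_force: 0.0
```

```bash
python3 -c "
from h import *
status(); delta([-52,0,79],20)
o,p,R=pos()
for n in ('side','scene'):
    im,d=camera(n); W=cloud(n,d).reshape(-1,3); P=R.inv().apply(W-p)*1000; Q=B.inv().apply(W-O)*1000
    m=(abs(P[:,1])<16)&(abs(P[:,0])<16)&(P[:,2]>-50)&(W[:,2]>.066)&(d.ravel()>0)
    print(n,np.histogram(P[m,2],range(-40,31,4))[0], np.percentile(P[m,0],[3,97]))
    m=(abs(Q[:,1])<9)&(Q[:,0]>-85)&(Q[:,0]<-20)&(Q[:,2]>75)&(Q[:,2]<110); print('toggle',m.sum(),Q[m].mean(0) if m.any() else '')
"
```

```text
t 14.08 tcp box mm [-101.3    0.4   79.1] tilt z [ 0.351 -0.003 -0.937] F [0.6 0.2 0.3] q [ 0.49  0.23 -0.5   0.54 -0.19  0.54]
shift [-0.231 -0.     0.087] turn [-0.001  0.003 -0.002]
side [0 1 0 1 0 0 1 0 0 0 0 0 0 0 0 0 0] [-11.96814189  -8.13998812]
toggle 29 [-57.30815939   1.83956526  91.3238829 ]
scene [ 9  9 13 11 11 12 12  5  4  1  0  0  0  0  0  0  0] [-14.0340554    2.60500711]
toggle 27 [-51.87207933  -2.16607235  86.72948474]
```

apply_moves([
  [[-0.024,0,0.02],[0,0,0],0],
  [[-0.028,0,0.012],[0,0,0],0],
  [[-0.028,0,0.012],[0,0,0],0],
  [[-0.028,0,0.012],[0,0,0],0],
  [[-0.028,0,0.012],[0,0,0],0],
  [[-0.028,0,0.012],[0,0,0],0],
  [[-0.028,0,0.012],[0,0,0],0],
  [[-0.028,0,0.012],[0,0,0],0],
])

```text
clock: 14.85
eef_pos: [0.5477, 0.1943, 0.0767]
tool_rot: [0.039, 0.983, -0.007, 0.178]
ft_force: [-2.2, 0.6, 1.4]
grip_width: 0.0
grasp_force: 1.5
```

```bash
python3 -c "
from h import *
status();print(bot.get_obs()['joint_vel'].round(2))"
```

```text
t 14.85 tcp box mm [-50.4   0.3  76.7] tilt z [ 0.351 -0.002 -0.936] F [-2.2  0.6  1.4] q [ 0.43  0.31 -0.4   0.55 -0.17  0.48]
[-0.07  0.11  0.15  0.03  0.02 -0.07]
```

apply_moves([
  [[-0.005,0,0.002],[0,0,0],0],
  [[-0.005,0,0.002],[0,0,0],0],
  [[-0.005,0,0.002],[0,0,0],0],
  [[-0.005,0,0.002],[0,0,0],0],
  [[0,0,0],[0,0,0],0],
  [[0,0,0],[0,0,0],0],
  [[0,0,0],[0,0,0],0],
  [[0,0,0],[0,0,0],0],
])

```text
clock: 15.52
eef_pos: [0.5509, 0.1941, 0.0762]
tool_rot: [0.039, 0.983, -0.007, 0.178]
ft_force: [-4.2, 0.3, 1.1]
grip_width: 0.0003
grasp_force: 2.3
```

apply_moves([
  [[-0.005,0,0.002],[0,0,0],0],
  [[-0.005,0,0.002],[0,0,0],0],
  [[0,0,0],[0,0,0],0],
  [[0,0,0],[0,0,0],0],
  [[0,0,0],[0,0,0],0],
  [[0,0,0],[0,0,0],0],
  [[0,0,0],[0,0,0],0],
  [[0,0,0],[0,0,0],0],
])

```text
clock: 16.18
eef_pos: [0.5513, 0.194, 0.0759]
tool_rot: [0.038, 0.984, -0.007, 0.176]
ft_force: [-10.4, 0.8, 8.1]
grip_width: -0.0
grasp_force: 6.6
```

```bash
python3 -c "
from h import *
status()
for n in ('side','scene'):
    im,d=camera(n); Q=B.inv().apply(cloud(n,d).reshape(-1,3)-O)*1000
    m=(abs(Q[:,1])<9)&(Q[:,0]>-52)&(Q[:,0]<-15)&(Q[:,2]>75)&(Q[:,2]<100); print('toggle',m.sum(),Q[m].mean(0) if m.any() else '')
"
```

```text
t 16.18 tcp box mm [-46.8   0.2  75.9] tilt z [ 0.347 -0.002 -0.938] F [-10.4   0.8   8.1] q [ 0.43  0.31 -0.39  0.56 -0.17  0.48]
toggle 14 [-34.299198     0.9339733   94.39994295]
toggle 40 [-36.36472205  -2.36288084  91.18040641]
```

The toggle is against its stop: 10 N of force, with its tip measured at about x -35. I'll back off, rise, bring the tool upright and go over the guard.

apply_moves([
  [[0.04,0,-0.015],[0,0,0],0],
  [[0.06,0,-0.03],[0,0,0],0],
  [[0.06,0,-0.04],[0,0,0],0],
  [[0.06,0,-0.05],[0,0,0],0],
  [[0,0,-0.15],[0,0.028,0],0],
  [[0,0,-0.18],[0,0.028,0],0],
  [[0,0,-0.18],[0,0.028,0],0],
  [[0,0,-0.18],[0,0.028,0],0],
])

```text
clock: 16.95
eef_pos: [0.4735, 0.2003, 0.2158]
tool_rot: [0.039, 0.999, 0.0, 0.011]
ft_force: [1.2, 1.0, 0.1]
grip_width: 0.0004
grasp_force: 0.0
```

```bash
python3 -c "
from h import *
status(); delta([50,0,240],0); delta([50,0,152])
guard()
for n in ('side','scene'):
    im,d=camera(n); Q=B.inv().apply(cloud(n,d).reshape(-1,3)-O)*1000
    m=(abs(Q[:,1])<9)&(Q[:,0]>-85)&(Q[:,0]<-15)&(Q[:,2]>75)&(Q[:,2]<100); print('toggle',m.sum(),Q[m].mean(0) if m.any() else '')"
```

```text
t 16.95 tcp box mm [-124.8    1.   215.8] tilt z [ 0.022  0.001 -1.   ] F [1.2 1.  0.1] q [ 0.41  0.26  0.    1.3  -0.01  0.48]
shift [-0.877  0.002 -0.102] turn [ 0.     0.007 -0.003]
shift [-0.867  0.002  0.338] turn 
-120 6 [276. 278. 285.]
-110 7 [368. 380. 389.]
-10 60 [ 72.  74. 149.]
0 124 [ 73. 147. 150.]
10 104 [ 86. 148. 151.]
20 147 [146. 160. 173.]
30 25 [ 99. 147. 149.]
toggle 34 [-37.88389126   1.28310821  89.10944752]
toggle 22 [-32.30103557  -2.3397338   87.16906849]
```

apply_moves([
  [[-0.06,0,-0.05],[0,0.0035,0],0],
  [[-0.115,0,-0.05],[0,0.0035,0],0],
  [[-0.12,0,0],[0,0,0],0],
  [[-0.12,0,0],[0,0,0],0],
  [[-0.12,0,0],[0,0,0],0],
  [[-0.12,0,0],[0,0,0],0],
  [[-0.12,0,0],[0,0,0],0],
  [[-0.11,0,0],[0,0,0],0],
])

```text
clock: 17.77
eef_pos: [0.6515, 0.186, 0.2321]
tool_rot: [0.039, 0.999, -0.0, 0.001]
ft_force: [0.1, -0.4, 0.1]
grip_width: 0.0
grasp_force: 0.0
```

```bash
python3 -c "
from h import *
status(); delta([50,0,152],0)"
```

```text
t 17.77 tcp box mm [ 53.7  -0.8 232.1] tilt z [ 0.001 -0.001 -1.   ] F [ 0.1 -0.4  0.1] q [ 0.28  0.62  0.6   1.55 -0.    0.36]
shift [0.019 0.004 0.401] turn [-0.     0.    -0.003]
```

apply_moves([
  [[0,0,0.05],[0,0,0],0],
  [[0,0,0.05],[0,0,0],0],
  [[0,0,0.05],[0,0,0],0],
  [[0,0,0.05],[0,0,0],0],
  [[0,0,0.05],[0,0,0],0],
  [[0,0,0.05],[0,0,0],0],
  [[0,0,0.05],[0,0,0],0],
  [[0,0,0.05],[0,0,0],0],
])

```text
clock: 18.43
eef_pos: [0.6501, 0.1866, 0.1534]
tool_rot: [0.039, 0.999, 0.0, 0.001]
ft_force: [0.5, 0.0, -0.6]
grip_width: -0.0001
grasp_force: 0.0
```

```bash
python3 -c "
from h import *
status()
o,p,R=pos()
for n in ('side','scene'):
    im,d=camera(n); W=cloud(n,d).reshape(-1,3); Q=B.inv().apply(W-O)*1000
    for l,m in (('pad',(abs(Q[:,1])<16)&(abs(Q[:,0]-53)<14)&(Q[:,2]>135)&(Q[:,2]<200)),('lip',(abs(Q[:,1])<28)&(Q[:,0]>5)&(Q[:,0]<35)&(Q[:,2]>154)&(Q[:,2]<190))):
        print(n,l,m.sum(),np.percentile(Q[m],[2,50,98],axis=0).round(0).tolist() if m.any() else '')
im,d=camera('side'); save('pics/side5.png',cv2.resize(im[150:320,150:350],None,fx=3,fy=3))"
```

```text
t 18.43 tcp box mm [ 52.2  -0.3 153.4] tilt z [ 0.002  0.001 -1.   ] F [ 0.5  0.  -0.6] q [ 0.28  0.63  0.42  1.36 -0.    0.36]
side pad 109 [[40.0, -13.0, 145.0], [43.0, 6.0, 178.0], [56.0, 14.0, 198.0]]
side lip 112 [[20.0, -26.0, 154.0], [22.0, 2.0, 166.0], [25.0, 27.0, 175.0]]
scene pad 79 [[40.0, -15.0, 137.0], [58.0, -8.0, 170.0], [66.0, 6.0, 199.0]]
scene lip 25 [[23.0, -27.0, 155.0], [27.0, -17.0, 167.0], [28.0, -1.0, 173.0]]
```

View pics/side5.png

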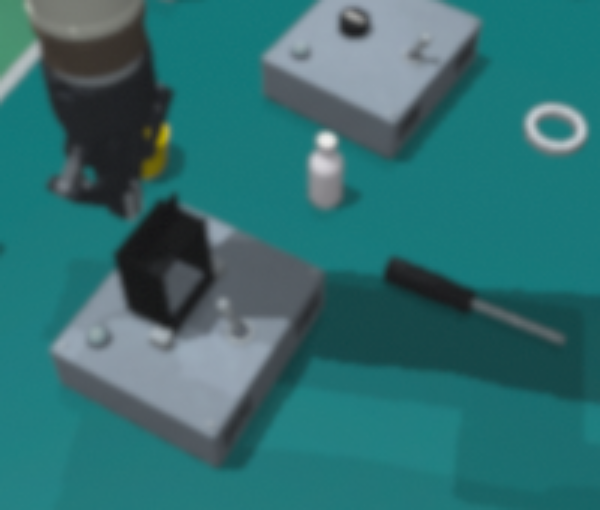

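The fingertip at (130,210) is behind the lip at (170,205). The toggle leans back (on) and the guard is open. I'll push the guard forward.

apply_moves([
  [[0.03,0,0],[0,0,0],0],
  [[0.03,0,0],[0,0,0],0],
  [[0.027,0,0],[0,0,0],0],
  [[0.027,0,0],[0,0,0],0],
  [[0.027,0,0],[0,0,0],0],
  [[0.027,0,0],[0,0,0],0],
  [[0.027,0,0],[0,0,0],0],
  [[0.027,0,0],[0,0,0],0],
])

```text
clock: 19.25
eef_pos: [0.6055, 0.19, 0.1542]
tool_rot: [0.039, 0.999, 0.0, 0.001]
ft_force: [-0.3, 0.0, 0.1]
grip_width: -0.0001
grasp_force: 0.1
```

apply_moves([
  [[0.027,0,0],[0,0,0],0],
  [[0.027,0,0],[0,0,0],0],
  [[0.027,0,0],[0,0,0],0],
  [[0.027,0,0],[0,0,0],0],
  [[0.027,0,0],[0,0,0],0],
  [[0.027,0,0],[0,0,0],0],
  [[0.027,0,0],[0,0,0],0],
  [[0.027,0,0],[0,0,0],0],
])

```text
clock: 19.92
eef_pos: [0.5625, 0.1934, 0.154]
tool_rot: [0.039, 0.999, 0.0, 0.001]
ft_force: [0.4, -0.2, 0.4]
grip_width: -0.0002
grasp_force: 0.0
```

```bash
python3 -c "
from h import *
status(); guard()"
```

```text
t 19.92 tcp box mm [-35.7   0.4 154. ] tilt z [ 0.001  0.001 -1.   ] F [ 0.4 -0.2  0.4] q [ 0.33  0.46  0.14  1.25 -0.    0.41]
-80 136 [297. 323. 476.]
-70 182 [296. 323. 354.]
-60 140 [131. 249. 330.]
-50 297 [131. 164. 268.]
-40 77 [140. 151. 229.]
-30 72 [146. 151. 215.]
-20 32 [137. 156. 157.]
-10 21 [138. 144. 148.]
0 26 [124. 130. 136.]
10 24 [111. 117. 123.]
20 7 [100. 110. 111.]
```

apply_moves([
  [[0.025,0,0],[0,0,0],0],
  [[0.025,0,0],[0,0,0],0],
  [[0.025,0,0],[0,0,0],0],
  [[0.025,0,0],[0,0,0],0],
  [[0.025,0,0],[0,0,0],0],
  [[0.025,0,0],[0,0,0],0],
  [[0,0,0],[0,0,0],0],
  [[0,0,0],[0,0,0],0],
])

```text
clock: 20.63
eef_pos: [0.5329, 0.1957, 0.1541]
tool_rot: [0.039, 0.999, 0.0, 0.001]
ft_force: [0.3, -0.3, 0.5]
grip_width: 0.0002
grasp_force: 0.0
```

```bash
python3 -c "
from h import *
status(); guard()"
```

```text
t 20.63 tcp box mm [-65.3   0.7 154.1] tilt z [ 0.001  0.001 -1.   ] F [ 0.3 -0.3  0.5] q [ 0.35  0.41  0.06  1.22 -0.    0.43]
-110 132 [ 89. 308. 341.]
-100 273 [ 89. 312. 357.]
-90 199 [ 89. 234. 327.]
-80 273 [ 91. 112. 268.]
-70 120 [109. 111. 218.]
-60 88 [108. 111. 218.]
-50 77 [109. 111. 113.]
-40 74 [109. 111. 113.]
-30 71 [108. 111. 112.]
-20 66 [108. 110. 113.]
-10 26 [108. 110. 112.]
```

The guard is shut, with its top flat at 110 mm. I'll raise the arm clear, wait, and take a last look.

apply_moves([
  [[0,0,-0.1],[0,0,0],0],
  [[0,0,-0.12],[0,0,0],0],
  [[0.05,0,-0.12],[0,0,0],0],
  [[0.08,0,-0.05],[0,0,0],0],
  [[0.08,0,0],[0,0,0],0],
  [[0.05,0,0],[0,0,0],0],
  [[0,0,0],[0,0,0],0],
  [[0,0,0],[0,0,0],0],
])

```text
clock: 21.35
eef_pos: [0.4811, 0.1997, 0.2316]
tool_rot: [0.039, 0.999, 0.0, 0.001]
ft_force: [0.1, -0.0, 0.2]
grip_width: 0.0004
grasp_force: 0.0
```

```bash
python3 -c "
from h import *
status(); guard(); im,d=camera('side'); save('pics/side6.png',im)"
```

```text
t 21.35 tcp box mm [-117.3    1.   231.6] tilt z [ 0.001  0.    -1.   ] F [ 0.1 -0.   0.2] q [ 0.39  0.28  0.07  1.37 -0.    0.47]
-120 35 [254. 293. 403.]
-110 40 [ 89.  91. 297.]
-100 84 [89. 90. 92.]
-90 83 [89. 91. 99.]
-80 141 [ 88. 109. 112.]
-70 84 [108. 111. 113.]
-60 84 [108. 111. 113.]
-50 85 [108. 110. 113.]
-40 76 [109. 111. 112.]
-30 72 [108. 110. 112.]
-20 73 [108. 110. 113.]
-10 16 [ 96. 110. 112.]
```

View pics/side6.png

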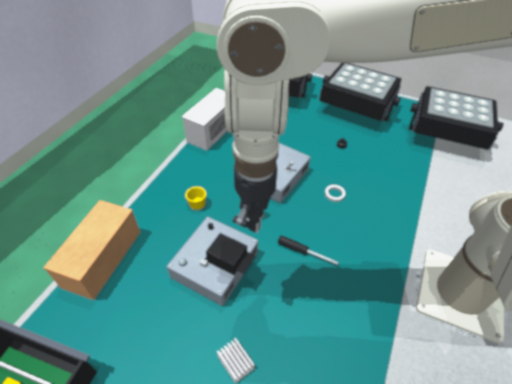

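The last view shows the guard shut at (230,253), with the box and the visible loose things where they started and the gripper clear of everything.

```bash
python3 -c "
from h import *
print(bot.job_done())"
```

```text
the job is handed in; nothing more can be done
None
```

The guard was lifted fully open, the toggle flipped to on (against its stop) and the guard dropped shut again; I handed the job in at about 21 s with the box unmoved, nothing visibly disturbed and no verdict returned.

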